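Open the filter compartment of the bench dust extractor

TASK

Open the filter compartment of the bench dust extractor with the fingertips alone; nothing needs grasping. Press the orange snap tab down until the blue filter cover springs free, then push the cover straight along the machine, away from the tab, off its seat until the whole filter is uncovered. Leave the cover lying flat and straight on the machine's top, not overhanging its end, with the tab sprung back up. Do not lift or tip the cover, do not touch the filter, and leave everything else where it stands.

Things in the scene. Friction and masses are not known exactly. Their poses are not given: they have to be found in the camera images.
- extractor: Bench dust extractor: grey steel box fixed to the bench, 400 mm long (its x) by 240 mm wide (y); its flat top (deck) is 140 mm above the bench. Origin: centre of its underside. Its +x runs along the machine from the snap tab towards the bare deck, the way the cover is pushed. Two spring barrels, 13 mm thick, lie on the deck beside the tab at y = +-40 mm, x = -160 to -132 mm.
- snap_tab (a joint): Turn of the orange snap tab (rad): 0 = at rest, claw hooked behind the cover's rib; 0.32 = pressed to its stop. A sprung rocker on a cross pivot 28 mm to +x of the pad's middle: pad down, claw up. It frees the cover at about 0.17 (pad down about 5 mm, 5 to 8 N); the pad goes down about 9 mm in all and springs back when let go.
- tab_pad (a point): Centre of the top of the tab's thumb pad, 34 mm along the machine by 40 mm across, 19 mm above the deck at rest, at extractor x = -173 mm, y = 0. Press straight down here.
- cover: Blue filter cover, loose, about 0.2 kg: flange 150 (x) x 120 x 4 mm with a raised pan on it (x = -23 to +69 mm, y = +-49 mm, top 20 mm above the underside) and a rib 9 mm high along its -x edge. Origin: centre of the underside; axes as the extractor's. Seated: extractor x = -47 mm, y = 0, on the deck. Freed, it is sprung 16 mm towards +x and stops; push it on from there.
- push_face (a point): Middle of the pan's upright face on the tab side (98 mm wide, from 4 to 20 mm above the cover's underside; this point 12 mm above it), at x = -23 mm of the cover. Push here towards +x. Between this face and the rib the flange is bare for 48 mm, room for the fingertips; the freed rib then stands 5 mm beyond the claw.
- well_edge (a point): Middle of the filter well's far edge, at deck height, extractor x = +5 mm. The well is 105 mm long and 92 mm wide; the filter is wholly uncovered when the cover's -x edge (75 mm from its origin) is past this point. Two guide channels (to extractor x = -4 mm, lips 9 mm above the deck, 109 mm apart) hold the cover's side flanges so that it slides only along x until out of them.
- deck_end (a point): Middle of the deck's far end, at deck height, extractor x = +200 mm. The cover's +x edge (75 mm from its origin) must not hang over it; there is no stop. From the well to here the deck is bare and level along the cover's path.
- filter: White pleated filter with a green frame, in the well under the cover, 103 x 90 mm, its top about 14 mm below the deck. Origin: centre of its underside, 38 mm below the deck. Not to be touched.
- glaze_pot: Bystander: small white glaze pot with yellow cap, 42 mm across, 45 mm tall, standing on the machine's deck beside the cover's path. Origin: centre of its underside.
- test_tile: Bystander: blue-glazed test tile 50 x 50 x 8 mm lying on the machine's deck beside the cover's path. Origin: centre of its underside.
- spare_filter: Bystander: new filter cartridge, green frame and white pleats, 103 x 90 x 25 mm, lying on the bench near the machine. Origin: centre of its underside.
- glaze_jar: Bystander: amber glaze jar with white cap, 68 mm across, 105 mm tall, on the bench. Origin: centre of its underside.
- tile_stack: Bystander: stack of four tiles, 100 x 100 x 40 mm, on the bench. Origin: centre of its underside.
- glaze_bowl: Bystander: yellow bowl, 124 mm across, 55 mm high, on the bench. Origin: centre of its underside.
- brush: Bystander: brush lying on the bench. Origin: on its underside.

How it is judged:
By the outcome, as a careful person would: the job done as asked, in the order asked, and still so for the second after the job is handed in, with the robot touching nothing.
It also fails if it takes over 42 s, if anything falls off the work surface, if the arm or the gripper's body presses on something with over 40 N, if the wrist force passes 120 N, or if a joint passes its speed limit or range.

ROBOT

A 6-joint arm with a two-finger parallel gripper is mounted at the origin on the work surface. World frame = base frame: x ahead of the robot, y to its left, z up, the work surface at z = 0. Lengths are in mm, angles in degrees, forces in N, time in s.
With the tool pointing down it reaches from about 300 to 750 mm from the base axis. Payload 8.5 kg.
Tool frame: the origin (TCP) lies at the very end of the fingers, on their centre line; the grasp point (between the pads) lies 19 mm behind it; y points along the fingers, x is the direction in which the jaws open and shut, and the axes are right-handed (so a half turn about y gives the same grasp; the last joint's range is limited). The gripper opens to 85 mm and grips with 20 to 120 N. Pads are 22 mm wide; open, the fingers measure 114 mm over their backs; the gripper's body (76 mm by 85 mm) begins 54 mm behind the grasp point. The pads swing forward as they close: fully open they stand 13 mm farther back than shut.
Start: joints at [-77.481, 21.807, 74.336, -0, 83.858, -12.336], TCP at [231.169, -499.04, 231.322] pointing down, gripper open.
Joint ranges: [-178.18, 178.18], [-50.72, 133.34], [12.68, 142.11], [-81.47, 261.47], [9.98, 163.14], [-165.26, 165.26]. Speed limits (degrees/s): [136.94, 136.94, 180, 180, 180, 180].

INTERFACE

Orientations are given as a 3x3 rotation matrix whose columns are the frame's x, y, z axes.
In Python, from bench import r gives the robot as it stands. The module is installed in compiled form; this text tells all that it offers.
- The arm moves only by the shell command python3 -m jog 'ROWS' [FORCE]. ROWS is JSON, a list of rows, each a list of 3 entries, a list of its own where there are three numbers: the gripper's target within -1 to 1 (shut at 1, half-way at 0, fully open at -1), then the shift along the tool's x, y, z in m, then the turn, a rotation vector about the tool's x, y, z in degrees. A call has 1 to 10 rows; each row shifts and turns the commanded pose from where the row before left it, along the tool's axes as they then stand; what a row does not reach is not made up. A row lasts 1/10 s, in which the tool goes at most 50 mm and 8.59 degrees, less where a joint would pass 70% of its speed; a pose out of reach is approached as far as the arm can. A call with a gripper value outside its range is refused whole. The fingers move at their own pace and stop on an object; FORCE is the grip in N (left out, the last holds). Time passes only in rows, so rows that do not move let the fingers close. It gives the time, the measured TCP pose, the force and the opening at its end, in the units of the state.
- r.sense(): the state, without advancing time (a new reading comes with each control period).
- r.snapshot(name): name is "scene" or "top" or "wrist"; returns (picture, depth): 400x640x3 uint8, red, green, blue; 400x640 float32, mm along the optical axis (not along the pixel's ray), 0 where there is no reading.
- r.camera_model(name): a dict with "fx", "fy", "cx", "cy" (pixels), "rvec" (rotation vector, rad) and "tvec" (3), from world to camera coordinates, as OpenCV has them. Camera axes: x right, y down, z forward; pixel columns grow to the right and rows downward; lengths in mm; the calibration is good to about 2 mm. A picture is of the moment at which its call begins: read the wrist's pose just before it. camera_model takes no time and is no camera call; for the wrist camera it gives the pose at the moment of the call.
- r.sign_off(): hands the job in, once; it reports no verdict.
The state is a dict: "clock": time; "q": joint angles; "joint_velocities": joint speeds; "effort": joint torques, N m; "eef_pos": TCP position; "tool_rot": TCP orientation; "force": force on the tool from outside, world axes, zero at the start; "ft_torque": the same for the moment, N m; "width": finger opening in mm.
Only numpy, scipy, OpenCV 4.12 (cv2) and the standard library are available. Lean on these libraries where they do the work, as an engineer would, in place of code of your own. Each camera call takes 0.05 s, during which the arm holds its last target.

## Working session

There is one attempt and no reset: what is moved stays moved. The work goes in short steps, Python scripts to look and compute and a shell command to move; the robot and the scene stay as the last step left them, time stands still between calls to the robot, and variables do not carry over. Pictures are saved under pics/ and viewed, and the job is handed in when it is done.

```bash
mkdir -p pics; cat > h.py <<'E'
import numpy as np, cv2
from bench import r
def save(n,p): cv2.imwrite('pics/'+n,cv2.cvtColor(p,cv2.COLOR_RGB2BGR))
def w(m,u,v,d):
    R=cv2.Rodrigues(np.array(m['rvec'],float))[0]
    c=np.array([(u-m['cx'])/m['fx']*d,(v-m['cy'])/m['fy']*d,d])
    return R.T@(c-np.array(m['tvec']).ravel())
E
python3 - <<'E'
from h import *
s=r.sense();print(s)
for n in('scene','top'):
    p,d=r.snapshot(n);save(n+'0.png',p);np.savez(n+'0.npz',p=p,d=d)
    print(n,r.camera_model(n))
E
```

```text
{'clock': 0.0, 'q': array([-7.74801200e+01,  2.18412117e+01,  7.43858622e+01,  7.38294176e-04,
        8.38559533e+01, -1.23356187e+01]), 'joint_velocities': array([-0.09355393, -0.05354006,  0.0312218 ,  0.01136009, -0.07625671,
       -0.12631065]), 'effort': array([-1.03666625e-03, -4.48464203e+01, -2.31279051e+01, -3.03533134e-04,
        4.82337840e-03, -2.25352392e-05]), 'eef_pos': array([ 231.1202418 , -498.76337111,  230.70316549]), 'tool_rot': array([[ 4.20329718e-01, -3.01626058e-04,  9.07371389e-01],
       [-9.07370339e-01,  1.41741690e-03,  4.20329703e-01],
       [-1.41290593e-03, -9.99998950e-01,  3.22095908e-04]]), 'force': array([-0.09931982,  1.44370699,  0.05799618]), 'ft_torque': array([ 0.00968685, -0.02140283,  0.05942633]), 'width': 85.46076914059303}
scene {'fx': 407.43799385008634, 'fy': 407.43799385008634, 'cx': 328.65964457266625, 'cy': 200.33347023692468, 'rvec': array([ 1.58018449,  2.17629829, -0.67482202]), 'tvec': array([ 160.0894113 , -402.13266345, 1571.84718686])}
top {'fx': 450.4524943819638, 'fy': 450.4524943819638, 'cx': 321.47623808173984, 'cy': 202.20126335347555, 'rvec': array([ 2.17767286, -2.04322269,  0.21843359]), 'tvec': array([  -1.64631726,  618.14890544, 1620.40525621])}
```

View pics/scene0.png

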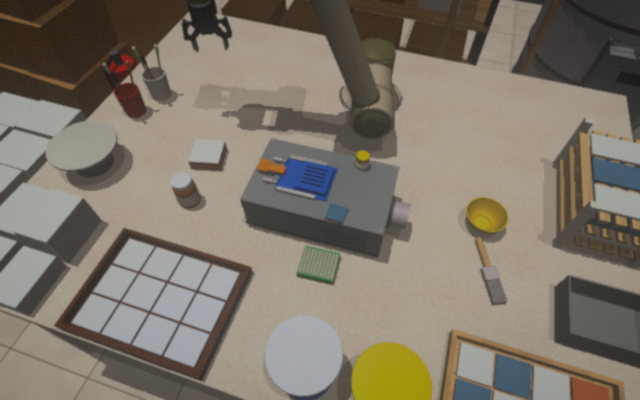

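View pics/top0.png

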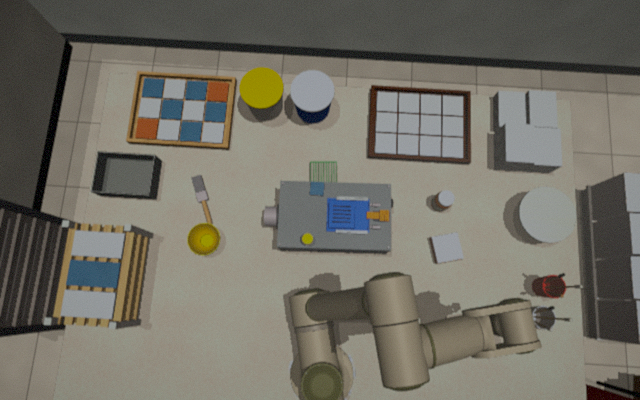

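The extractor sits in the top view around (335,215), with the tab at its right end (377,215) and bare deck to the left. I'll enlarge that area.

```bash
python3 - <<'E'
from h import *
p=np.load('top0.npz')['p'];c=p[160:270,255:415];save('tc.png',cv2.resize(c,None,fx=5,fy=5,interpolation=cv2.INTER_CUBIC))
p=np.load('scene0.npz')['p'];c=p[130:255,235:415];save('sc.png',cv2.resize(c,None,fx=4.4,fy=4.4,interpolation=cv2.INTER_CUBIC))
E
```

```text
(no output)
```

View pics/tc.png

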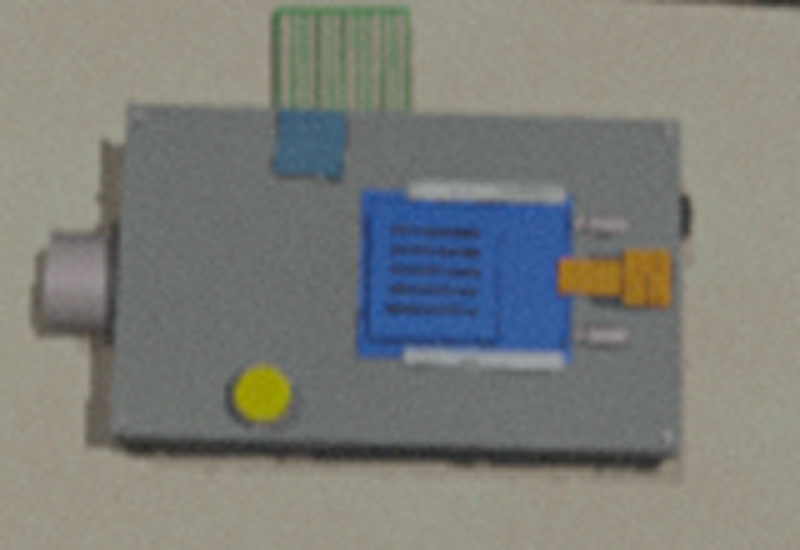

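View pics/sc.png

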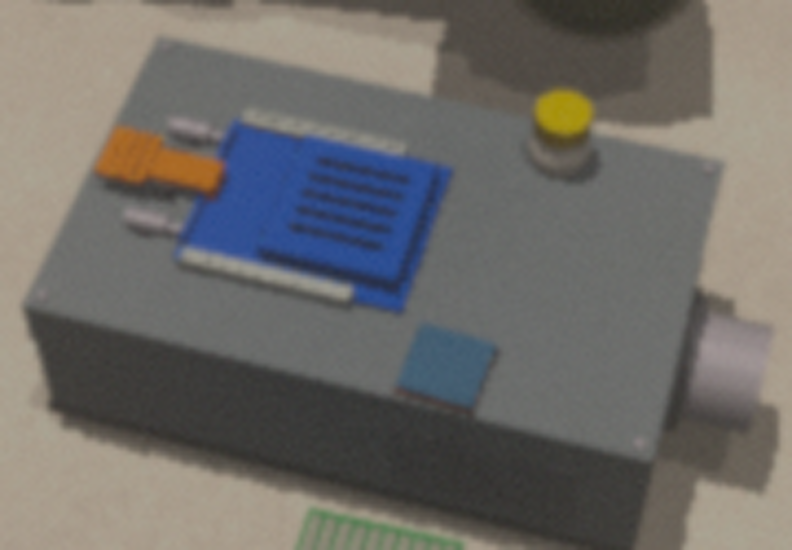

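```bash
cat >> h.py <<'E'
def plane(m,u,v,z):
    R=cv2.Rodrigues(np.array(m['rvec'],float))[0];t=np.array(m['tvec']).ravel()
    o=-R.T@t; d=R.T@np.array([(u-m['cx'])/m['fx'],(v-m['cy'])/m['fy'],1])
    return o+d*(z-o[2])/d[2]
def fit(L,W):
    L=np.array(L,float)[:,:2];W=np.array(W)[:,:2];l=L-L.mean(0);w_=W-W.mean(0)
    a=np.arctan2((l[:,0]*w_[:,1]-l[:,1]*w_[:,0]).sum(),(l*w_).sum())
    R=np.array([[np.cos(a),-np.sin(a)],[np.sin(a),np.cos(a)]])
    t=W.mean(0)-R@L.mean(0)
    return np.degrees(a),t,(L@R.T+t-W)
E
python3 - <<'E'
from h import *
L=[(200,-120),(-200,-120),(-200,120),(200,120)]
def go(n,px,s,o,L,z):
    m=r.camera_model(n)
    W=[plane(m,(u+.5)/s-.5+o[0],(v+.5)/s-.5+o[1],z) for u,v in px]
    print(n,fit(L,W));return W
T=go('top',[(127,105),(680,121),(679,449),(113,438)],5,(255,160),L,140)
S=go('scene',[(650,462),(27,305),(158,38),(722,162)],4.4,(235,130),L,140)
print(np.array(T)[:,:2],np.array(S)[:,:2])
print('both',fit(L+L,T+S))
# pad centre, top
m=r.camera_model('top');print('pad top',plane(m,646/5+255-.4,278/5+160-.4,159)[:2])
m=r.camera_model('scene');print('pad scene',plane(m,128/4.4+235-.4,157/4.4+130-.4,159)[:2])
# depth on deck
d=np.load('top0.npz')['d'];m=r.camera_model('top')
for u,v in((300,200),(300,230),(380,190),(380,240)):print(w(m,u,v,np.median(d[v-2:v+3,u-2:u+3])))
E
```

```text
top (np.float64(92.19268256914403), array([558.6840917 , -12.11955459]), array([[ 0.07764468,  1.08286799],
       [ 1.57059099, -0.24654196],
       [-1.9226368 , -2.6756358 ],
       [ 0.27440113,  1.83930977]]))
scene (np.float64(91.97562905881325), array([559.25816526, -10.71227498]), array([[ 0.12224559,  2.18744556],
       [ 2.17968839, -2.8878384 ],
       [-1.56902146, -1.25156227],
       [-0.73291253,  1.95195512]]))
[[ 670.8665464   191.24236236]
 [ 684.67767595 -207.13535205]
 [ 448.34662913 -213.88870373]
 [ 430.84551534  181.30347506]] [[ 672.16970951  191.11832365]
 [ 683.90202651 -203.56862488]
 [ 447.79339687 -213.47875689]
 [ 433.16752814  183.07995821]]
both (np.float64(92.08431780097622), array([558.97112848, -11.41591479]), array([[ 0.75115137,  1.57382227],
       [ 1.48809588,  0.2161823 ],
       [-2.02206993, -1.75931047],
       [ 0.9309698 ,  2.78386513],
       [-0.55201175,  1.69786097],
       [ 2.26374531, -3.35054488],
       [-1.46883767, -2.1692573 ],
       [-1.391043  ,  1.00738198]]))
pad top [ 564.63312935 -184.10092871]
pad scene [ 567.64309486 -182.80591566]
[604.21987159 114.14760978 139.80619661]
[496.08902963 106.15235687 142.04675213]
[ 659.52209006 -169.96276017  138.98126111]
[ 478.98352896 -176.37889446  140.13961248]
```

Both cameras agree: extractor origin is about (559, -11.4), yaw 92.1°, and the pad at about (565, -184). Now I'll turn the tool so its x lies across the machine and its z along the machine's +x, closing the fingers as it turns.

```bash
python3 -m jog '[[1,[0,0,0],[0,-8.4,0]],[1,[0,0,0],[0,-8.4,0]],[1,[0,0,0],[0,-8.4,0]],[1,[0,0,0],[0,-8.4,0]],[1,[0,0,0],[0,-8.4,0]],[1,[0,0,0],[0,-8.4,0]],[1,[0,0,0],[0,-8.4,0]],[1,[0,0,0],[0,-8.4,0]],[1,[0,0,0],[0,0,0]]]' 30; python3 - <<'E'
from h import *
s=r.sense();print(s['tool_rot'].round(3),s['q'].round(1))
print('tool shift to pad',s['tool_rot'].T@(np.array([565.5,-184,200])-s['eef_pos']))
E
```

```text
clock: 1.0
eef_pos: [231.1, -498.9, 231.0]
tool_rot: [[0.999, -0.0, -0.037], [0.037, 0.001, 0.999], [-0.0, -1.0, 0.001]]
force: [-0.5, -0.3, -0.0]
width: -0.4
[[ 0.999 -0.    -0.037]
 [ 0.037  0.001  0.999]
 [-0.    -1.     0.001]] [-77.5  21.8  74.4  -0.   83.9 -79.6]
tool shift to pad [345.83078198  31.16452543 302.22679524]
```

```bash
python3 -m jog '[[1,[0.02,0,0.015],[0,0,0]],[1,[0.03,0,0.025],[0,0,0]],[1,[0.03,0,0.025],[0,0,0]],[1,[0.03,0,0.025],[0,0,0]],[1,[0.03,0,0.025],[0,0,0]],[1,[0.03,0,0.025],[0,0,0]],[1,[0.03,0,0.025],[0,0,0]],[1,[0.03,0,0.025],[0,0,0]],[1,[0.03,0,0.025],[0,0,0]],[1,[0.03,0,0.025],[0,0,0]]]'; python3 -m jog '[[1,[0.025,0,0.020],[0,0,0]],[1,[0.015,0,0.010],[0,0,0]],[1,[0.008,0,0.004],[0,0,0]],[1,[0,0,0],[0,0,0]],[1,[0,0,0],[0,0,0]]]'; python3 - <<'E'
from h import *
s=r.sense()
print('tool shift to pad',s['tool_rot'].T@(np.array([565.5,-184,200])-s['eef_pos']))
m=r.camera_model('wrist');p,d=r.snapshot('wrist');save('w1.png',p);np.savez('w1.npz',p=p,d=d,**m)
E
```

```text
clock: 2.0
eef_pos: [513.4, -247.5, 231.2]
tool_rot: [[1.0, -0.0, -0.031], [0.031, 0.0, 1.0], [-0.0, -1.0, 0.0]]
force: [0.4, -0.8, -0.2]
width: 0.3
clock: 2.5
eef_pos: [558.5, -214.0, 231.2]
tool_rot: [[0.999, -0.001, -0.034], [0.034, -0.0, 0.999], [-0.001, -1.0, -0.0]]
force: [-0.1, 0.3, -0.2]
width: 0.1
tool shift to pad [ 8.05631044 31.19914625 29.78250646]
```

View pics/w1.png

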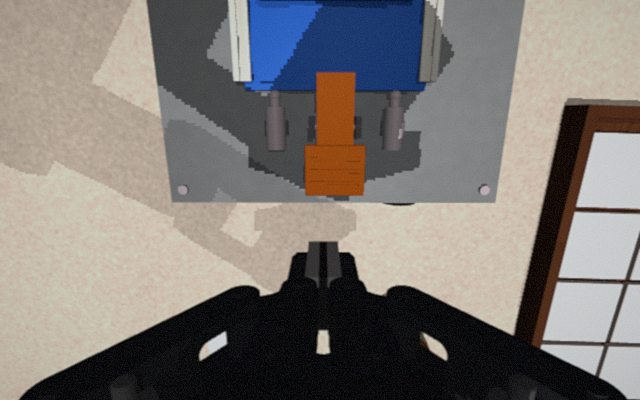

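The wrist view shows the pad with corners at about (306,146), (364,146), (366,195) and (305,195), and the deck's end edge from (172,202) to (496,202). I'll compute positions from these.

```bash
python3 - <<'E'
from h import *
z=np.load('w1.npz');m={k:z[k] for k in('fx','fy','cx','cy','rvec','tvec')};d=z['d']
P=[plane(m,u,v,159) for u,v in((306,146),(364,146),(366,195),(305,195))]
print(np.array(P).round(1),np.mean(P,0))
a,b=plane(m,172,202,140),plane(m,496,202,140);print('end',a,b,np.degrees(np.arctan2(*(b-a)[1::-1])),np.linalg.norm(b-a))
c=(a+b)/2; print('implied pad from end', c+27*np.array([-.0366,.9993,0]))
print('pad pt',w(m,335,180,d[180,335]),'deck',w(m,220,180,d[180,220]))
R=cv2.Rodrigues(m['rvec'])[0];print('cam pos',-R.T@m['tvec'])
s=r.sense();print(s['tool_rot'].round(4))
for t in (np.mean(P,0),):
  t=t.copy();t[2]=165;print('shift',s['tool_rot'].T@(t-s['eef_pos']))
E
```

```text
[[ 546.2 -169.   159. ]
 [ 584.  -167.7  159. ]
 [ 587.6 -200.6  159. ]
 [ 546.2 -202.   159. ]] [ 566.00952007 -184.81605874  159.        ]
end [ 446.50393913 -215.5662242   140.        ] [ 687.34111943 -207.34816556  140.        ] 1.9543388246255817 240.97735142651857
implied pad from end [ 565.93432928 -184.47609488  140.        ]
pad pt [ 566.09582573 -190.86319674  159.29508769] deck [ 483.05688445 -197.6248274   140.09520046]
cam pos [ 556.4975715  -147.15213885  374.42363092]
[[ 9.994e-01 -4.000e-04 -3.390e-02]
 [ 3.390e-02 -1.000e-04  9.994e-01]
 [-4.000e-04 -1.000e+00 -1.000e-04]]
shift [ 8.64510685 66.32004278 29.0350657 ]
```

```bash
python3 -m jog '[[1,[0.0045,0,0.015],[0,0,0]],[1,[0.0045,0.015,0.014],[0,0,0]],[1,[0,0.025,0],[0,0,0]],[1,[0,0.018,0],[0,0,0]],[1,[0,0.005,0],[0,0,0]],[1,[0,0,0],[0,0,0]],[1,[0,0,0],[0,0,0]]]'; python3 - <<'E'
from h import *
s=r.sense();print(s['tool_rot'].T@(np.array([566,-184.6,159])-s['eef_pos']))
E
```

```text
clock: 3.25
eef_pos: [567.4, -183.9, 169.4]
tool_rot: [[0.999, 0.002, -0.036], [0.036, -0.001, 0.999], [0.002, -1.0, -0.001]]
force: [0.8, -0.4, -0.8]
width: 0.3
[-1.47044874 10.44655709 -0.63790631]
```

```bash
python3 -m jog '[[1,[-0.001,0.004,-0.001],[0,0,0]],[1,[0,0.004,0],[0,0,0]],[1,[0,0.002,0],[0,0,0]],[1,[0,0.002,0],[0,0,0]],[1,[0,0.001,0],[0,0,0]],[1,[0,0,0],[0,0,0]]]'; python3 -m jog '[[1,[0,0.001,0],[0,0,0]],[1,[0,0,0],[0,0,0]]]'
```

```text
clock: 3.85
eef_pos: [566.2, -185.9, 156.4]
tool_rot: [[0.999, 0.001, -0.035], [0.035, -0.003, 0.999], [0.001, -1.0, -0.003]]
force: [-2.8, -3.1, 6.2]
width: -0.2
clock: 4.05
eef_pos: [566.2, -186.2, 155.5]
tool_rot: [[0.999, 0.001, -0.035], [0.035, -0.003, 0.999], [0.001, -1.0, -0.003]]
force: [-2.2, -4.9, 7.5]
width: -0.0
```

```bash
python3 -m jog '[[1,[0,0.001,0],[0,0,0]],[1,[0,0.001,0],[0,0,0]],[1,[0,0,0],[0,0,0]]]'; python3 - <<'E'
from h import *
m=r.camera_model('wrist');p,d=r.snapshot('wrist');save('w2.png',p)
E
```

```text
clock: 4.35
eef_pos: [566.3, -186.6, 153.4]
tool_rot: [[0.999, 0.002, -0.035], [0.035, -0.004, 0.999], [0.001, -1.0, -0.004]]
force: [-2.4, -7.3, 6.5]
width: -0.1
```

View pics/w2.png

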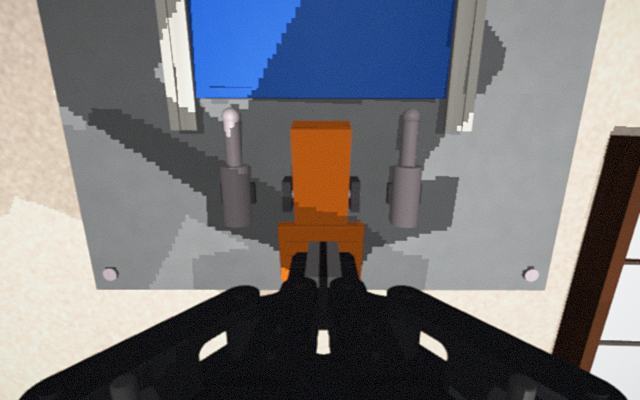

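The cover has sprung free: its rib edge is at row 98, clear of the claw tip at row 122. I'll release the tab, lift, and half-open the fingers so the push has two contacts.

```bash
python3 -m jog '[[1,[0,-0.008,0],[0,0,0]],[1,[0,-0.02,0],[0,0,0]],[0,[0,-0.022,0.01],[0,0,0]],[0,[0,0,0.025],[0,0,0]],[0,[0,0,0.03],[0,0,0]],[0,[0,0,0.02],[0,0,0]],[0,[0,0,0.009],[0,0,0]],[0,[0,0,0],[0,0,0]],[0,[0,0,0],[0,0,0]]]'; python3 - <<'E'
from h import *
s=r.sense();print(s['tool_rot'].T@(np.array([562.6,-89.7,148])-s['eef_pos']))
p,d=r.snapshot('wrist');save('w3.png',p);np.savez('w3.npz',p=p,d=d,**r.camera_model('wrist'))
E
```

```text
clock: 5.3
eef_pos: [562.9, -91.5, 202.3]
tool_rot: [[0.999, 0.0, -0.036], [0.036, -0.0, 0.999], [0.0, -1.0, -0.0]]
force: [-0.6, 0.1, 0.2]
width: 42.5
[-0.21557592 54.30157934  1.82621244]
```

View pics/w3.png

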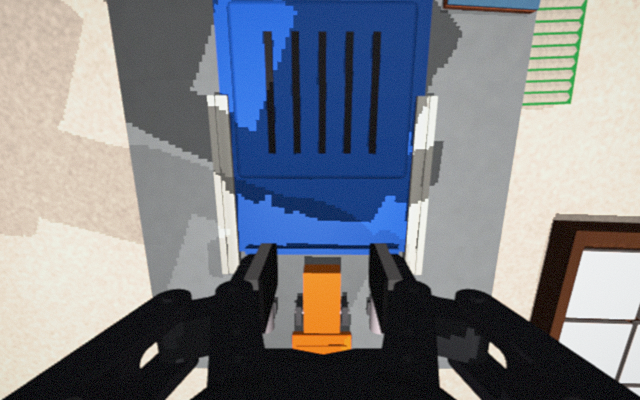

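The pan's tab-side top edge is at about row 178 (cols 236–408), the rib at about row 248, and the tab looks back up. Next, the exact room between them and the pan face position.

```bash
python3 - <<'E'
from h import *
z=np.load('w3.npz');m={k:z[k] for k in('fx','fy','cx','cy','rvec','tvec')};d=z['d']
e=np.array([-.0355,.9994,0]);o=np.array([566,-184.6,0])+173*e
f=np.array([-.9994,-.0355,0])
def M(u,v,zz):
    p=plane(m,u,v,zz);return ((p-o)@e).round(1),((p-o)@f).round(1)
print('pan edge',M(236,178,160),M(408,178,160));print('rib',M(246,246,149),M(398,247,149),'edge',M(246,253,149))
print('pad depth z',w(m,323,340,d[340,323]),w(m,322,290,d[290,322]))
s=r.sense();print('tcp',(s['eef_pos']-o)@e,(s['eef_pos']-o)@f)
c=[];
for v in range(170,262,6): q=w(m,322,v,d[v,322]);c.append((v,round((q-o)@e,1),round(q[2],1)))
print(c)
E
```

```text
pan edge (np.float64(-50.0), np.float64(49.6)) (np.float64(-50.0), np.float64(-49.6))
rib (np.float64(-96.9), np.float64(49.3)) (np.float64(-97.6), np.float64(-49.1)) edge (np.float64(-101.8), np.float64(49.6))
pad depth z [ 566.04126567 -171.60747675  159.61888557] [ 564.13011294 -135.65632221  157.19587768]
tcp -80.12507579404031 -0.15595174198327647
[(170, np.float64(-45.1), np.float64(161.2)), (176, np.float64(-49.0), np.float64(159.1)), (182, np.float64(-55.5), np.float64(144.8)), (188, np.float64(-59.5), np.float64(144.2)), (194, np.float64(-63.4), np.float64(144.4)), (200, np.float64(-67.3), np.float64(144.5)), (206, np.float64(-71.2), np.float64(144.8)), (212, np.float64(-75.3), np.float64(144.6)), (218, np.float64(-79.3), np.float64(144.5)), (224, np.float64(-83.4), np.float64(144.6)), (230, np.float64(-87.9), np.float64(143.7)), (236, np.float64(-91.5), np.float64(145.1)), (242, np.float64(-96.1), np.float64(144.2)), (248, np.float64(-98.2), np.float64(149.3)), (254, np.float64(-102.5), np.float64(149.0)), (260, np.float64(-111.4), np.float64(139.4))]
```

```bash
python3 -m jog '[[0,[0,0.005,0.0045],[0,0,0]],[0,[0,0.02,0],[0,0,0]],[0,[0,0.018,0],[0,0,0]],[0,[0,0.008,0],[0,0,0]],[0,[0,0.003,0],[0,0,0]],[0,[0,0,0],[0,0,0]],[0,[0,0,0],[0,0,0]]]'; python3 - <<'E'
from h import *
p,d=r.snapshot('wrist');save('w4.png',p)
E
```

```text
clock: 6.05
eef_pos: [562.9, -86.6, 149.0]
tool_rot: [[0.999, 0.001, -0.036], [0.036, -0.0, 0.999], [0.001, -1.0, -0.001]]
force: [-0.6, -0.5, -0.5]
width: 42.7
```

View pics/w4.png

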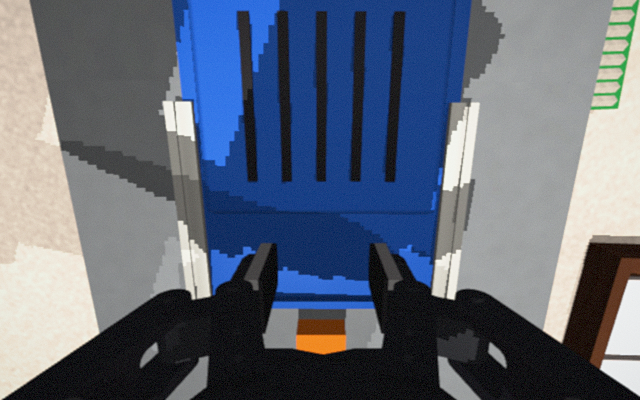

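```bash
python3 -m jog '[[0,[0,0.0015,0.004],[0,0,0]],[0,[0,0,0.004],[0,0,0]],[0,[0,0,0.003],[0,0,0]],[0,[0,0,0.003],[0,0,0]],[0,[0,0,0.003],[0,0,0]],[0,[0,0,0.004],[0,0,0]],[0,[0,0,0.004],[0,0,0]],[0,[0,0,0.005],[0,0,0]],[0,[0,0,0.005],[0,0,0]],[0,[0,0,0.005],[0,0,0]]]'; python3 - <<'E'
from h import *
p,d=r.snapshot('wrist');save('w5.png',p)
E
```

```text
clock: 7.1
eef_pos: [561.2, -46.0, 146.9]
tool_rot: [[0.999, 0.0, -0.036], [0.036, -0.0, 0.999], [0.0, -1.0, -0.0]]
force: [-0.5, -3.3, 0.9]
width: 42.7
```

View pics/w5.png

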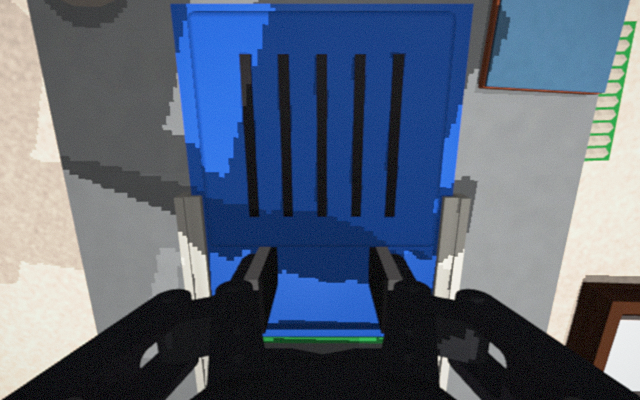

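The push is going straight and the channels are still holding the cover; the tile's near edge (col 483) and the pot are both clear of its path. I'll continue.

```bash
python3 -m jog '[[0,[0,0,0.006],[0,0,0]],[0,[0,0,0.006],[0,0,0]],[0,[0,0,0.006],[0,0,0]],[0,[0,0,0.006],[0,0,0]],[0,[0,0,0.006],[0,0,0]],[0,[0,0,0.006],[0,0,0]],[0,[0,0,0.006],[0,0,0]],[0,[0,0,0.006],[0,0,0]],[0,[0,0,0.006],[0,0,0]],[0,[0,0,0.004],[0,0,0]]]'; python3 - <<'E'
from h import *
p,d=r.snapshot('wrist');save('w6.png',p);np.savez('w6.npz',p=p,d=d,**r.camera_model('wrist'))
e=np.array([-.0355,.9994,0]);o=np.array([566,-184.6,0])+173*e
s=r.sense();print('tcp',(s['eef_pos']-o)@e)
E
```

```text
clock: 8.15
eef_pos: [559.1, 12.1, 146.9]
tool_rot: [[0.999, 0.0, -0.036], [0.036, -0.0, 0.999], [0.0, -1.0, -0.0]]
force: [-0.5, -3.5, 1.9]
width: 42.8
tcp 24.296727774609217
```

View pics/w6.png

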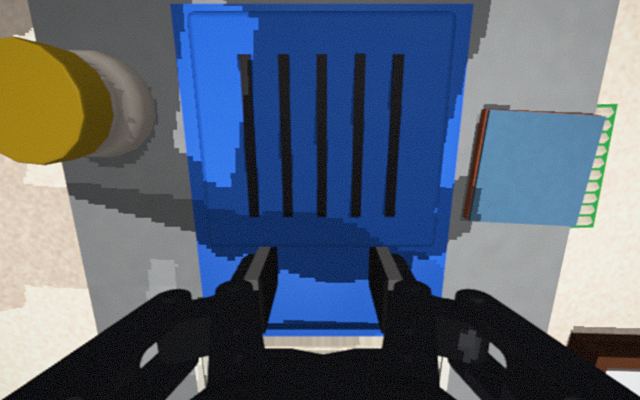

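```bash
python3 -m jog '[[0,[0,0,0.006],[0,0,0]],[0,[0,0,0.006],[0,0,0]],[0,[0,0,0.006],[0,0,0]],[0,[0,0,0.006],[0,0,0]],[0,[0,0,0.006],[0,0,0]],[0,[0,0,0.005],[0,0,0]],[0,[0,0,0.003],[0,0,0]],[0,[0,0,0.002],[0,0,0]],[0,[0,0,0],[0,0,0]]]'; python3 - <<'E'
from h import *
p,d=r.snapshot('wrist');save('w7.png',p)
p,d=r.snapshot('top');save('t7.png',cv2.resize(p[160:270,255:415],None,fx=5,fy=5))
e=np.array([-.0355,.9994,0]);o=np.array([566,-184.6,0])+173*e
s=r.sense();print('tcp',(s['eef_pos']-o)@e)
E
```

```text
clock: 9.1
eef_pos: [557.5, 52.0, 146.7]
tool_rot: [[0.999, -0.0, -0.036], [0.036, 0.001, 0.999], [-0.0, -1.0, 0.001]]
force: [0.4, 0.5, 0.4]
width: 42.5
tcp 63.59104529914611
```

View pics/w7.png

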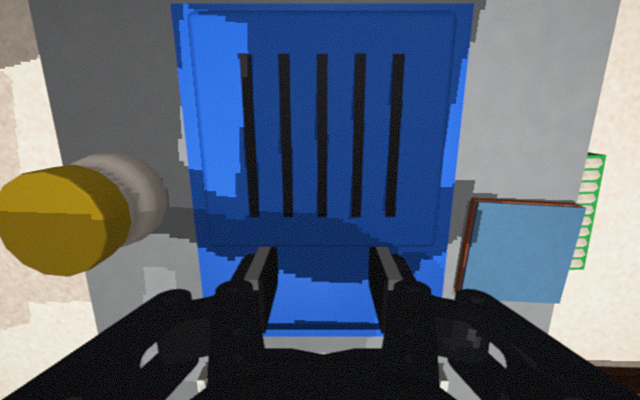

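View pics/t7.png

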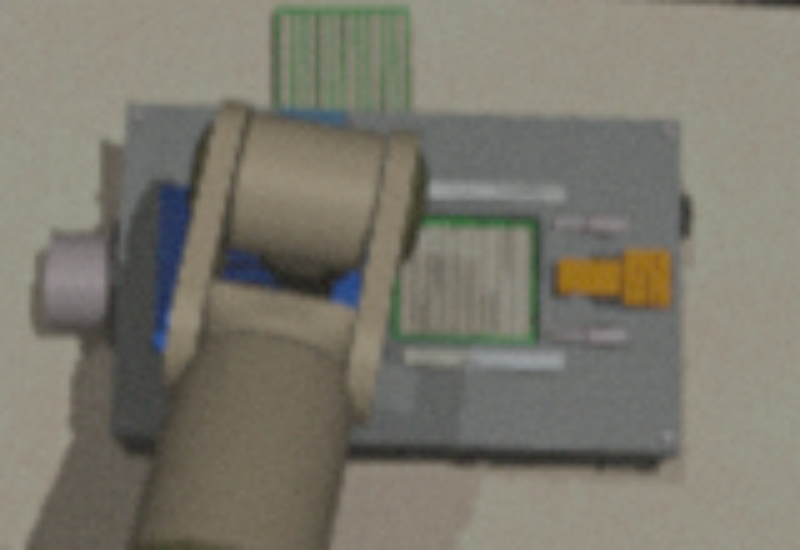

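The filter is uncovered and the cover is straight. I'll back off 6 mm, lift straight up, move away, and check.

```bash
python3 -m jog '[[0,[0,0,-0.003],[0,0,0]],[0,[0,0,-0.005],[0,0,0]],[0,[0,0,0],[0,0,0]],[0,[0,-0.01,0],[0,0,0]],[0,[0,-0.03,0],[0,0,0]],[0,[0,-0.04,0],[0,0,0]],[0,[0,-0.04,-0.02],[0,0,0]],[0,[0,-0.02,-0.04],[0,0,0]],[0,[0,0,-0.02],[0,0,0]],[0,[0,0,0],[0,0,0]]]'; python3 - <<'E'
from h import *
p,d=r.snapshot('wrist');save('w8.png',p);np.savez('w8.npz',p=p,d=d,**r.camera_model('wrist'))
E
```

```text
clock: 10.2
eef_pos: [560.9, -38.6, 287.9]
tool_rot: [[0.999, 0.002, -0.033], [0.033, -0.001, 0.999], [0.002, -1.0, -0.001]]
force: [0.6, 0.4, 0.6]
width: 42.5
```

View pics/w8.png

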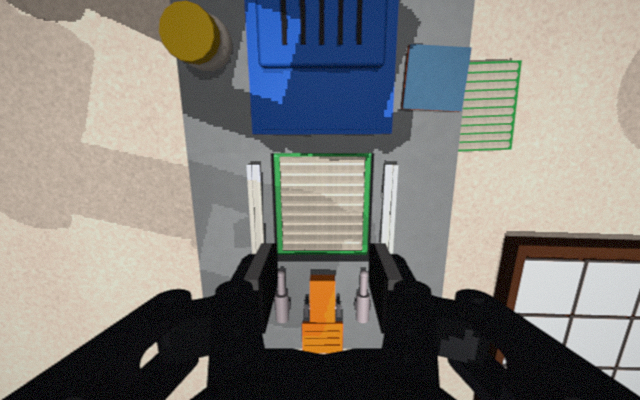

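The cover's -x edge is at row 133, from (252,133) to (393,133), and the filter's green frame ends at row 153. The tab is visible below. Next I'll move the arm out of the top view and measure.

```bash
python3 -m jog '[[0,[0,0,-0.02],[0,0,0]],[0,[0,0,-0.04],[0,0,0]],[0,[0,0,-0.04],[0,0,0]],[0,[0,0,-0.04],[0,0,0]],[0,[0,0,-0.04],[0,0,0]],[0,[0,0,-0.04],[0,0,0]],[0,[0,0,-0.03],[0,0,0]],[0,[0,0,-0.01],[0,0,0]],[0,[0,0,0],[0,0,0]]]'; python3 - <<'E'
from h import *
e=np.array([-.0355,.9994,0]);o=np.array([566,-184.6,0])+173*e;f=np.array([-.9994,-.0355,0])
z=np.load('w8.npz');m={k:z[k] for k in('fx','fy','cx','cy','rvec','tvec')};d=z['d']
for u,v in((252,133),(393,133)):
    p=plane(m,u,v,149);print(((p-o)@e).round(1),((p-o)@f).round(1))
for u,v in((320,328),(322,345),(322,280)):print('tab',w(m,u,v,d[v,u]).round(1))
p,d=r.snapshot('top');save('t9.png',cv2.resize(p[160:270,255:415],None,fx=5,fy=5,interpolation=cv2.INTER_CUBIC));np.savez('t9.npz',p=p,d=d)
p,d=r.snapshot('scene');save('s9.png',p)
E
```

```text
clock: 11.15
eef_pos: [570.3, -296.2, 286.2]
tool_rot: [[0.999, -0.001, -0.035], [0.035, 0.001, 0.999], [-0.001, -1.0, 0.001]]
force: [-1.1, -0.0, -0.0]
width: 42.8
24.4 59.4
24.2 -59.6
tab [ 562.8 -171.4  158.6]
tab [ 565.4 -189.9  159.6]
tab [ 563.1 -121.7  155.2]
```

View pics/t9.png

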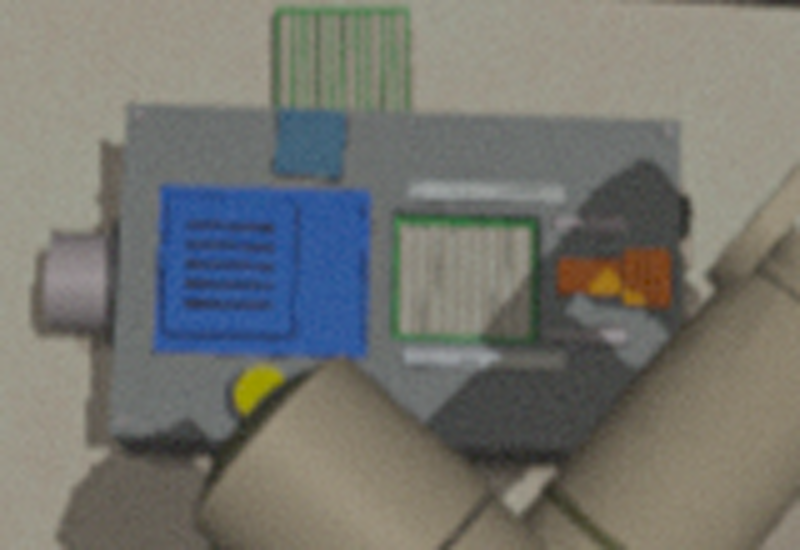

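View pics/s9.png

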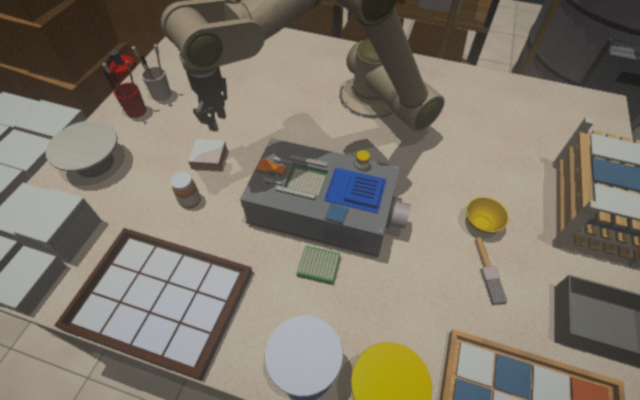

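The cover lies flat and straight, spanning x of about 24 to 174 mm. The tab is up at about 159 mm, and the pot and tile appear at the same pixels as before.

```bash
python3 -c "
from bench import r
print(r.sign_off())"
```

```text
the job is handed in; nothing more can be done
None
```

The filter compartment is open and the job is handed in, at about 11.3 s on the robot's clock.

**What I did:** I pressed the tab with the fingers shut, at about 7 N, until the cover sprang free, then let it spring back. With the fingers half open, I pushed the pan face straight along the machine with a force of about 3.5 N. Then I backed off, lifted straight up and moved the arm clear.

**What the last checks showed:**
- **Cover:** its tab-side edge is at extractor x ≈ +24 mm, past the well edge at +5 mm. Its far edge works out at about +174 mm, short of the deck end at +200 mm. It is straight to about 0.1°, centred, and looks flat.
- **Tab:** the pad is back up, about 19 mm above the deck.
- **Everything else:** the glaze pot, test tile and spare filter look unmoved in the pictures. The pot was partly hidden by the arm in the last top view but showed clear in the scene view. The filter is fully exposed, and the fingertips stayed above deck level throughout the push.

No check failed or disagreed beyond the 1–3 mm spread between the cameras.

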